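# Fill the packing bay with presentation cases up to the gauge

## Robot

A 6-joint arm with a two-finger parallel gripper is mounted at the origin on the work surface. World frame = base frame: x ahead of the robot, y to its left, z up, the work surface at z = 0. Lengths are in m, angles in rad, forces in N, time in s.
With the tool pointing down it reaches from about 0.4 to 0.925 m from the base axis. Payload 12.5 kg.
Tool frame: the origin (TCP) lies on the centre line of the jaws, within the pads' length; the fingertips stand 25 mm ahead of it and the grasp point (between the pads) lies 6 mm ahead of it (env.tips_ahead is the distance from the TCP to the fingertips, in m); z points along the fingers, y is the direction in which the jaws open and shut (so a half turn about z gives the same grasp; the last joint's range is limited). The gripper opens to 95 mm and grips with 3 to 60 N. Pads are 20 mm wide; open, the fingers measure 119 mm over their backs; the gripper's body (75 mm by 180 mm) begins 59 mm behind the grasp point.
Start: joints at [-1.224, 0.491, 1.559, -0, 1.092, -0.106], TCP at [0.273, -0.562, 0.24] pointing down, gripper open.
Joint ranges: [-3.1, 3.1], [-0.84, 2.19], [0.05, 2.79], [-1.13, 4.28], [0.06, 2.93], [-2.69, 2.69]. Speed limits (rad/s): [2.22, 2.22, 2.79, 3.14, 3.14, 3.14].

## Interface

Orientations are given as a rotation vector (axis times angle).
In Python, from cell import env, kinematics, capture, get_calibration gives the robot as it stands. Calls block until the motion is done:
- env.reach(position, orientation): joint-space move of the TCP to a pose.
- env.line_to(position, orientation=None, vel=0.15, guard=None): straight line of the TCP; orientation=None keeps the orientation; vel is the mean speed in m/s. With guard (N) it stops when the force on the tool has changed by that much, and returns True; else False.
- env.set_joints(angles): joint-space move.
- env.set_gripper(opening, strength=None): finger opening in m; strength is the grip in N (None keeps the last); returns when the fingers have stopped.
- env.pause(seconds).
- kinematics.inverse_kinematics(position, orientation): joint angles nearest the present ones, or None.
- env.read_state(): the state.
- capture(name): name is "side" or "top" or "wrist"; returns (picture, depth): 384x512x3 uint8, red, green, blue; 384x512 float32, m along the optical axis (not along the pixel's ray), 0 where there is no reading.
- get_calibration(name): a dict with "camera_matrix" (3x3 intrinsics, pixels), "R" (3x3) and "t" (3): a world point X has camera coordinates R X + t; the wrist camera has in their place "T_tool_cam" (4x4, takes a point from camera to tool coordinates, whose origin is the TCP and whose axes are the flange's). Camera axes: x right, y down, z forward; pixel columns grow to the right and rows downward; lengths in m; the calibration is good to about 2 mm. The wrist camera is an equidistant fisheye: a pixel r from the principal point sees the ray r / f radians off the axis. A picture is of the moment at which its call begins: read the wrist's pose just before it. get_calibration takes no time and is no camera call.
A pose or a line that the arm cannot do raises env.IKError and nothing moves.
- env.close_job(): hands the job in, once; it reports no verdict.
The state is a dict: "clock": time; "joints": joint angles; "dq": joint speeds; "joint_efforts": joint torques, N m; "position": TCP position; "ee_rot": TCP orientation; "ft_force": force on the tool from outside, world axes, zero at the start; "wrist_torque": the same for the moment, N m; "gripper_width": finger opening in m.
Only numpy, scipy, OpenCV 4.12 (cv2) and the standard library are available. Lean on these libraries where they do the work, as an engineer would, in place of code of your own. Each camera call takes 0.05 s, during which the arm holds its last target.

## Task

Slide the cases along the deck, without lifting them, so that they drop one after another into the packing bay, pressing flat any that hangs tilted, and stop as soon as the top of the stack has come up to the upper edge of the gauge pointer or gone past it: not one case more. Then press down on the finished stack with the fingertips to settle it, and let go. The cases not needed stay lying wholly or mostly on the deck; leave the other things on the bench alone.

Things in the scene. Friction and masses are not known exactly. Their poses are not given: they have to be found in the camera images.
- jig: Fixed wooden packing jig: a raised deck and, next to the deck's edge, a pit called the bay. Origin: on the bench (z = 0) under the middle of the bay; x and y level, z up. Cases pushed along jig +y over the deck's edge drop into the bay; one may stay hanging tilted, its front edge on the bay's floor and its raised rear edge leaning on the deck's edge or the next case; a press of about 5 to 15 N on that rear edge lays it flat.
- deck_edge (a point): Middle of the deck's upper edge at the bay (jig y = -47 mm, z = 54 mm), axes as the jig's. The deck is flat, 54 mm above the bench, 150 mm wide in x; it runs from here 383 mm towards -y, where its end is open. Aluminium rails along its long sides (inner faces at jig x = +-63 mm, 8 mm above the deck) guide the cases.
- bay (a point): Middle of the bay, 78 mm above the bench, axes as the jig's. Bay: jig y -47 mm (deck's face) to +47 mm (end wall, 12 mm thick, 78 mm high); guide posts 68 mm high at jig x +-63 to +-75, y +-27 to +-41 mm. Its cork floor is set anew each time, 4 to 36 mm above the bench (which is not told: see it or feel it) and stays put during the job.
- mark (a point): Middle of the upper edge of the height gauge's pointer, a steel blade 10 mm wide and 5 mm thick at the bay's +x side (jig x = 67 mm, y = 0), just clear of the cases, on a 72 mm high steel post at jig x = 98 to 110 mm. This edge is the mark. Its height is set anew each time, 42 to 46 mm above the bench, below the deck's top. z up.
- case_a: Flat dark lacquered presentation case, 120 mm in x, 84 mm in y, 12 to 18 mm thick (the four cases are alike but differ in thickness by a few mm, which one is thicker is not told: feel or see its top), 0.1 to 0.2 kg. Origin: centre of its underside. Four cases start in a row on the deck, 2 to 6 mm between them, in any order, y along the row.
- case_b: Flat dark lacquered presentation case, 120 mm in x, 84 mm in y, 12 to 18 mm thick (the four cases are alike but differ in thickness by a few mm, which one is thicker is not told: feel or see its top), 0.1 to 0.2 kg. Origin: centre of its underside. Four cases start in a row on the deck, 2 to 6 mm between them, in any order, y along the row.
- case_c: Flat dark lacquered presentation case, 120 mm in x, 84 mm in y, 12 to 18 mm thick (the four cases are alike but differ in thickness by a few mm, which one is thicker is not told: feel or see its top), 0.1 to 0.2 kg. Origin: centre of its underside. Four cases start in a row on the deck, 2 to 6 mm between them, in any order, y along the row.
- case_d: Flat dark lacquered presentation case, 120 mm in x, 84 mm in y, 12 to 18 mm thick (the four cases are alike but differ in thickness by a few mm, which one is thicker is not told: feel or see its top), 0.1 to 0.2 kg. Origin: centre of its underside. Four cases start in a row on the deck, 2 to 6 mm between them, in any order, y along the row.
- glue: Bystander: small white glue bottle, 34 mm across, 75 mm tall. Origin: centre of its underside. Leave it where it is.
- tape: Bystander: roll of clear tape lying flat, 80 mm across, 24 mm high. Origin: centre of its underside. Leave it where it is.
- ink_pot: Bystander: round white ceramic ink pot, 66 mm across, 28 mm high. Origin: centre of its underside. Leave it where it is.
- stamp: Bystander: wooden hand stamp standing up, 36 x 24 mm foot, 52 mm tall. Origin: centre of its underside. Leave it where it is.
- pen: Bystander: pen lying flat, 135 mm long, 11 mm thick. Origin: centre of its underside. Leave it where it is.
- stapler: Bystander: grey stapler, 130 x 32 mm, 37 mm high. Origin: centre of its underside. Leave it where it is.
There are look-alikes about, which are no part of the job. Leave any blue look-alike of the case_a alone. Leave any purple look-alike of the case_d alone.

How it is judged:
On the way:
1. the fingers press (over 2 N) on the case, lying flat in the bay, whose top has come up to the mark (((angle between case_a's own z axis and vertical below 0.06 rad and y of case_a in the frame of jig above -0.012 m and z of case_a in the frame of mark above -0.015 m and contact force between the fingers and case_a above 2 N) or (angle between case_b's own z axis and vertical below 0.06 rad and y of case_b in the frame of jig above -0.012 m and z of case_b in the frame of mark above -0.017 m and contact force between the fingers and case_b above 2 N) or (angle between case_c's own z axis and vertical below 0.06 rad and y of case_c in the frame of jig above -0.012 m and z of case_c in the frame of mark above -0.019 m and contact force between the fingers and case_c above 2 N) or (angle between case_d's own z axis and vertical below 0.06 rad and y of case_d in the frame of jig above -0.012 m and z of case_d in the frame of mark above -0.021 m and contact force between the fingers and case_d above 2 N))), for 0.02 s.
At the end, for the whole second after the job is handed in: Every case is flat and still, in the bay (within 12 mm of its middle) or on the deck (centre 13 mm or more back from the edge). The stack's top is at the mark or above (3 mm lower accepted); no case in the bay has its underside more than 3 mm above the mark (((angle between case_a's own z axis and vertical below 0.06 rad and linear speed of case_a below 0.02 m/s and y of case_a in the frame of jig between -0.012 and 0.012 m and x of case_a in the frame of jig between -0.012 and 0.012 m and z of case_a in the frame of mark below 0.003 m) or (angle between case_a's own z axis and vertical below 0.06 rad and linear speed of case_a below 0.02 m/s and y of case_a in the frame of jig between -0.43 and -0.06 m and z of case_a in the frame of jig between 0.0515 and 0.057 m and x of case_a in the frame of jig between -0.02 and 0.02 m)) and ((angle between case_b's own z axis and vertical below 0.06 rad and linear speed of case_b below 0.02 m/s and y of case_b in the frame of jig between -0.012 and 0.012 m and x of case_b in the frame of jig between -0.012 and 0.012 m and z of case_b in the frame of mark below 0.003 m) or (angle between case_b's own z axis and vertical below 0.06 rad and linear speed of case_b below 0.02 m/s and y of case_b in the frame of jig between -0.43 and -0.06 m and z of case_b in the frame of jig between 0.0515 and 0.057 m and x of case_b in the frame of jig between -0.02 and 0.02 m)) and ((angle between case_c's own z axis and vertical below 0.06 rad and linear speed of case_c below 0.02 m/s and y of case_c in the frame of jig between -0.012 and 0.012 m and x of case_c in the frame of jig between -0.012 and 0.012 m and z of case_c in the frame of mark below 0.003 m) or (angle between case_c's own z axis and vertical below 0.06 rad and linear speed of case_c below 0.02 m/s and y of case_c in the frame of jig between -0.43 and -0.06 m and z of case_c in the frame of jig between 0.0515 and 0.057 m and x of case_c in the frame of jig between -0.02 and 0.02 m)) and ((angle between case_d's own z axis and vertical below 0.06 rad and linear speed of case_d below 0.02 m/s and y of case_d in the frame of jig between -0.012 and 0.012 m and x of case_d in the frame of jig between -0.012 and 0.012 m and z of case_d in the frame of mark below 0.003 m) or (angle between case_d's own z axis and vertical below 0.06 rad and linear speed of case_d below 0.02 m/s and y of case_d in the frame of jig between -0.43 and -0.06 m and z of case_d in the frame of jig between 0.0515 and 0.057 m and x of case_d in the frame of jig between -0.02 and 0.02 m)) and ((angle between case_a's own z axis and vertical below 0.06 rad and y of case_a in the frame of jig above -0.012 m and z of case_a in the frame of mark above -0.015 m) or (angle between case_b's own z axis and vertical below 0.06 rad and y of case_b in the frame of jig above -0.012 m and z of case_b in the frame of mark above -0.017 m) or (angle between case_c's own z axis and vertical below 0.06 rad and y of case_c in the frame of jig above -0.012 m and z of case_c in the frame of mark above -0.019 m) or (angle between case_d's own z axis and vertical below 0.06 rad and y of case_d in the frame of jig above -0.012 m and z of case_d in the frame of mark above -0.021 m))); the robot touches nothing.
It fails at once if a case was lifted more than 20 mm above the deck (z of any of case_a, case_b, case_c, case_d in the frame of jig above 0.074 m).
It fails at once if a bystander was moved more than 25 mm (distance of any of glue, tape, ink_pot, stamp, pen, stapler from where it was at the start of the episode above 0.025 m).
It also fails if it takes over 72 s, if anything falls off the work surface, if the arm or the gripper's body presses on something with over 40 N, if the wrist force passes 120 N, or if a joint passes its speed limit or range.

## Working session

There is one attempt and no reset: what is moved stays moved. The work goes in short steps, each a Python script; the robot and the scene stay as the last script left them, time stands still between calls to the robot, and variables do not carry over. Pictures are saved under pics/ and viewed, and the job is handed in when it is done.

```bash
ls; mkdir -p pics; python3 - <<'E'
from cell import env,capture,get_calibration
import cv2,numpy as np
for n in("side","top","wrist"):
    p,d=capture(n); cv2.imwrite(f"pics/{n}0.png",cv2.cvtColor(p,cv2.COLOR_RGB2BGR)); np.save(f"pics/{n}0.npy",d)
    c=get_calibration(n); print(n,{k:np.round(v,4).tolist() if not isinstance(v,str) else v for k,v in c.items()})
s=env.read_state();print(s, env.tips_ahead)
E
```

```text
pics
side {'camera_matrix': [[389.1851, 0.0, 245.2755], [0.0, 389.1851, 191.6098], [0.0, 0.0, 1.0]], 'R': [[-0.711, -0.7032, 0.0106], [-0.5513, 0.5479, -0.6292], [0.4366, -0.4532, -0.7772]], 't': [0.3922, 0.3155, 0.8132]}
top {'camera_matrix': [[450.4517, 0.0, 253.9586], [0.0, 450.4517, 192.0444], [0.0, 0.0, 1.0]], 'R': [[-0.0166, -0.9998, 0.0081], [-0.9964, 0.0158, -0.0838], [0.0836, -0.0095, -0.9965]], 't': [0.0285, 0.4958, 1.4336]}
wrist {'camera_matrix': [[297.3186, 0.0, 254.8769], [0.0, 297.3186, 188.1614], [0.0, 0.0, 1.0]], 'T_tool_cam': [[0.0015, -0.9665, -0.2566, 0.0722], [1.0, 0.0016, -0.0004, -0.0001], [0.0008, -0.2566, 0.9665, -0.1455], [0.0, 0.0, 0.0, 1.0]]}
{'clock': 0.15, 'joints': array([-1.22360564e+00,  4.91430113e-01,  1.55928913e+00, -1.05510861e-05,
        1.09171068e+00, -1.05626327e-01]), 'dq': array([ 0.00047321, -0.00109214, -0.00224803,  0.00032454,  0.00169501,
       -0.00050242]), 'joint_efforts': array([ 9.22559957e-04, -6.12893414e+01, -2.58279830e+01,  6.92187133e-02,
        4.73125360e-02, -1.00866409e-04]), 'position': array([ 0.27339033, -0.56186886,  0.23919738]), 'ee_rot': array([-3.06060515e+00, -7.05043154e-01,  1.73016086e-04]), 'ft_force': array([-0.03386969, -0.08400408, -0.2377153 ]), 'wrist_torque': array([ 0.00599186, -0.04057175, -0.06395764]), 'gripper_width': 0.09503356969466703} 0.025
```

View pics/top0.png

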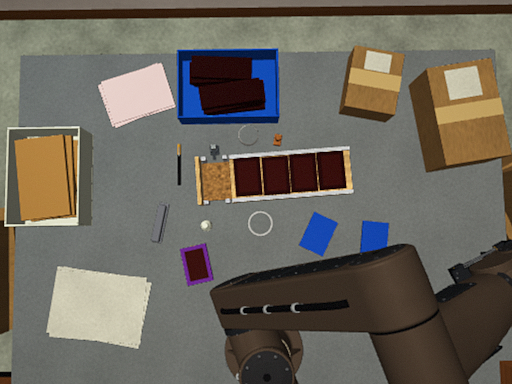

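View pics/side0.png

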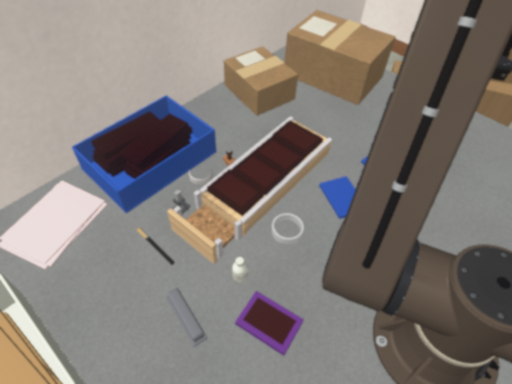

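View pics/wrist0.png

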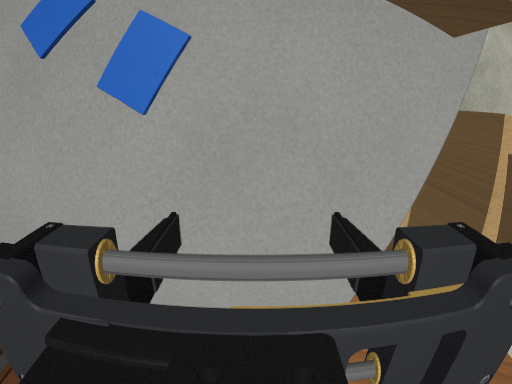

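Candidates: four dark cases on the deck (top image (247,177), (276,175), (303,173), (332,171)). Not part of the job: the dark cases in the blue bin (225,85), the purple-rimmed one (197,264) and the blue ones (318,234), (374,236). I choose the four on the deck, and check them in a close crop.

```bash
python3 - <<'E'
import cv2
a=cv2.imread("pics/top0.png")[135:215,185:365]
cv2.imwrite("pics/topc.png",cv2.resize(a,None,fx=4.4,fy=4.4,interpolation=cv2.INTER_CUBIC))
a=cv2.imread("pics/side0.png")[110:260,160:340]
cv2.imwrite("pics/sidec.png",cv2.resize(a,None,fx=4,fy=4,interpolation=cv2.INTER_CUBIC))
E
```

```text
(no output)
```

View pics/topc.png

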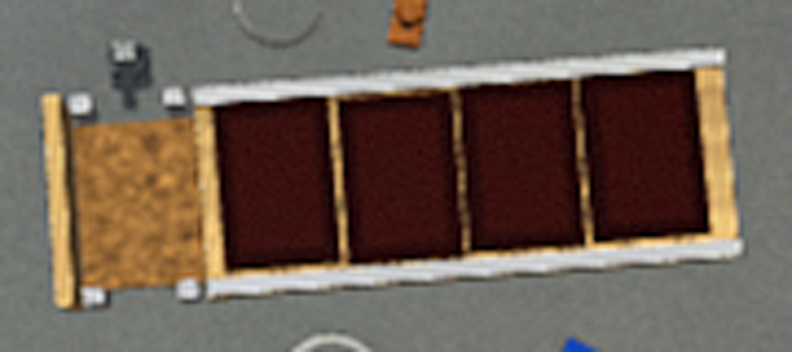

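View pics/sidec.png

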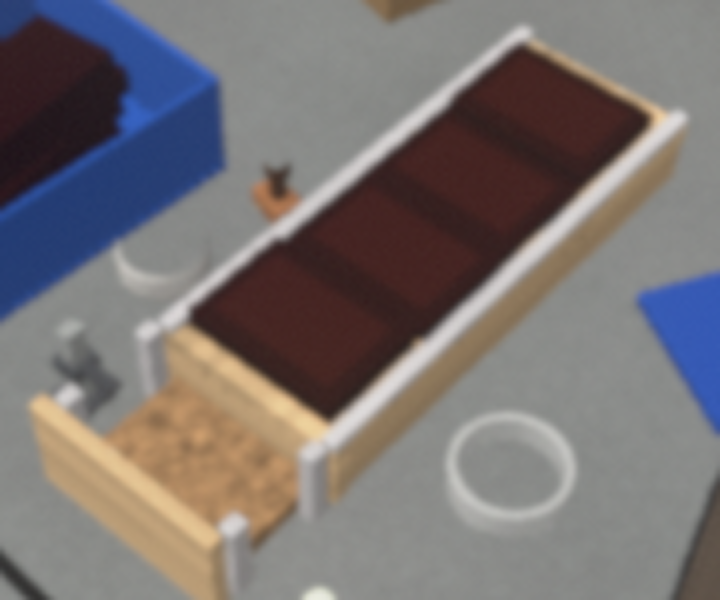

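```bash
cat > h.py <<'E'
import numpy as np,cv2,json,os
from cell import env,kinematics,capture,get_calibration
from scipy.spatial.transform import Rotation as Rr
def pix2w(n,u,v,z):
    c=get_calibration(n);K,R,t=c["camera_matrix"],c["R"],c["t"]
    r=R.T@np.linalg.inv(K)@np.array([u,v,1.]);o=-R.T@t
    return o+r*(z-o[2])/r[2]
def cloud(n,d):
    c=get_calibration(n);K,R,t=c["camera_matrix"],c["R"],c["t"]
    v,u=np.mgrid[:384,:512]
    P=np.stack([(u-K[0,2])/K[0,0]*d,(v-K[1,2])/K[1,1]*d,d],-1)
    return (P-t)@R
E
python3 - <<'E'
from h import *
from scipy.optimize import least_squares
obs=[((42,95),(75,59,78)),((63,306),(-75,59,78)),((724,50),(75,-430,62)),((742,252),(-75,-430,62)),((194,88),(75,-47,62)),((209,297),(-75,-47,62))]
c=get_calibration("top")
px=np.array([o[0] for o in obs])/4.4+[185,135]; Q=np.array([o[1] for o in obs])/1000
def jw(p,Q):
    s,cc=np.sin(p[2]),np.cos(p[2]);return np.c_[p[0]+cc*Q[:,0]-s*Q[:,1],p[1]+s*Q[:,0]+cc*Q[:,1],Q[:,2]]
def f(p):
    X=jw(p,Q)@c["R"].T+c["t"];x=X@c["camera_matrix"].T;return (x[:,:2]/x[:,2:]-px).ravel()
r=least_squares(f,[0.65,0.1,0]);print(r.x,r.fun.reshape(-1,2).round(1))
# clouds in jig frame
p=r.x;s,cc=np.sin(p[2]),np.cos(p[2])
for n in("top","side"):
    d=np.load(f"pics/{n}0.npy");P=cloud(n,d);q=P.reshape(-1,3)[d.ravel()>0]
    x=q[:,0]-p[0];y=q[:,1]-p[1];J=np.c_[cc*x+s*y,-s*x+cc*y,q[:,2]]*1000
    print(n,"height profile at |x|<45 by y")
    m=abs(J[:,0])<45
    for y0 in range(-460,80,10):
        k=m&(J[:,1]>=y0)&(J[:,1]<y0+10)
        if k.sum(): print(y0,k.sum(),np.median(J[k,2]).round(1),J[k,2].std().round(1),end=" | ")
    print()
    k=(J[:,0]>50)&(J[:,0]<82)&(abs(J[:,1])<9)&(J[:,2]>34); print(J[k].round(0).tolist())
    # x extents via height
    for z0,z1,y0,y1 in((58,66,-430,-47),):
        k=(J[:,2]>z0)&(J[:,2]<z1)&(J[:,1]>y0)&(J[:,1]<y1)&(abs(J[:,0])<90);print(np.percentile(J[k,0],[1,99]))
E
```

```text
[0.53343621 0.13970979 0.0625854 ] [[ 0.4  0.2]
 [-1.1  0.1]
 [ 0.1 -0.6]
 [ 0.6  0.5]
 [-0.   0. ]
 [ 0.1 -0.2]]
top height profile at |x|<45 by y
-460 86 0.3 3.4 | -450 81 -1.0 2.9 | -440 13 1.6 2.9 | -430 49 52.7 2.7 | -420 91 53.2 3.1 | -410 55 66.2 7.9 | -400 90 69.4 2.7 | -390 92 69.5 2.9 | -380 86 69.7 3.0 | -370 89 69.5 3.4 | -360 93 69.7 2.9 | -350 93 68.7 3.0 | -340 93 69.3 3.2 | -330 102 68.5 5.9 | -320 82 63.3 6.0 | -310 90 65.6 2.9 | -300 89 65.8 2.6 | -290 89 64.4 3.0 | -280 91 65.0 3.0 | -270 90 64.3 2.8 | -260 90 64.5 2.7 | -250 87 64.9 3.4 | -240 101 63.6 6.1 | -230 79 66.4 3.1 | -220 90 67.5 3.2 | -210 90 67.5 3.0 | -200 85 67.1 2.8 | -190 95 67.9 2.8 | -180 94 67.5 3.1 | -170 88 67.1 2.8 | -160 90 67.1 3.0 | -150 91 63.9 7.2 | -140 90 70.1 3.3 | -130 92 71.4 2.9 | -120 92 70.7 2.7 | -110 91 71.2 2.8 | -100 92 72.0 3.0 | -90 93 71.2 2.9 | -80 91 71.3 3.1 | -70 93 70.4 3.2 | -60 86 56.7 9.3 | -50 72 52.5 16.2 | -40 88 14.5 3.5 | -30 83 15.5 2.9 | -20 83 14.8 3.3 | -10 85 15.6 2.7 | 0 87 14.3 3.1 | 10 85 14.6 3.0 | 20 85 15.0 3.1 | 30 85 15.0 2.8 | 40 76 15.5 3.2 | 50
[... 1066 characters left out ...]
1.9 1.4 | -100 110 71.8 1.2 | -90 106 71.8 1.3 | -80 120 72.0 1.4 | -70 117 71.6 1.3 | -60 231 63.1 7.4 | -50 330 41.3 14.1 | -40 111 15.6 1.4 | -30 111 15.8 1.6 | -20 118 16.0 1.5 | -10 122 16.0 1.4 | 0 121 15.7 1.4 | 10 108 16.0 1.7 | 20 80 15.9 1.5 | 50 108 78.1 1.3 | 60 535 38.7 27.7 | 70 133 -0.2 1.5 | 
[[82.0, 1.0, 44.0], [82.0, 5.0, 43.0], [81.0, 2.0, 42.0], [79.0, 1.0, 42.0], [80.0, 9.0, 44.0], [81.0, 5.0, 40.0], [78.0, 5.0, 42.0], [77.0, 3.0, 42.0], [73.0, 2.0, 44.0], [71.0, 1.0, 45.0], [77.0, 9.0, 43.0], [75.0, 7.0, 44.0], [72.0, 7.0, 46.0], [71.0, 4.0, 44.0], [73.0, -0.0, 38.0], [74.0, 9.0, 42.0], [72.0, 7.0, 41.0], [71.0, 5.0, 41.0], [71.0, 8.0, 40.0]]
[-71.11115924  78.52071061]
```

```bash
cat >> h.py <<'E'
P0=np.array([0.53344,0.13971]);YAW=0.0626
cY,sY=np.cos(YAW),np.sin(YAW)
def j2w(x,y,z): return np.array([P0[0]+cY*x-sY*y,P0[1]+sY*x+cY*y,z])
def w2j(p): a,b=p[0]-P0[0],p[1]-P0[1]; return np.array([cY*a+sY*b,-sY*a+cY*b,p[2]])
def ori(sign):
    y=sign*np.array([cY,sY,0]);z=np.array([0,0,-1.]);x=np.cross(y,z)
    return Rr.from_matrix(np.c_[x,y,z]).as_rotvec()
TA=0.025
E
python3 - <<'E'
from h import *
I=cv2.imread("pics/top0.png"); I=cv2.resize(I,None,fx=8,fy=8,interpolation=cv2.INTER_CUBIC)
# rectify to jig plane at z=70: 2px/mm, y from -440..70 , x -80..80
c=get_calibration("top");K,R,t=c["camera_matrix"],c["R"],c["t"]
ys,xs=np.meshgrid(np.arange(-440,70,.7),np.arange(80,-80,-.7))
W=np.stack([P0[0]+(cY*xs-sY*ys)/1e3,P0[1]+(sY*xs+cY*ys)/1e3,np.full(xs.shape,.070)],-1)
X=(W@R.T+t)@K.T;uv=(X[...,:2]/X[...,2:]).astype(np.float32)
J=cv2.remap(cv2.imread("pics/top0.png"),uv[...,0],uv[...,1],cv2.INTER_CUBIC)[:,::-1]
cv2.imwrite("pics/rect.png",J); print(J.shape)
pr=J[90:140,:,1].mean(0); y=np.arange(-440,70,.7)[::-1]
g=np.gradient(pr); 
for i in range(1,len(g)-1):
    if abs(g[i])>4 and abs(g[i])>=abs(g[i-1]) and abs(g[i])>abs(g[i+1]): print(y[i].round(1),g[i].round(1))
for s in(1,-1):
  for y in(-.14,-.23,0,-.05): print(s,y,kinematics.inverse_kinematics(j2w(0,y,.12),ori(s)))
E
```

```text
(229, 729, 3)
62.6 12.5
49.3 -20.5
44.4 10.4
-45.2 10.8
-58.5 -25.2
-140.4 29.8
-146.7 -26.7
-227.9 16.7
-234.2 -14.7
-314.7 20.4
-321.0 -18.1
-404.3 27.7
-423.9 -9.6
1 -0.14 [-1.21872604e-01  5.31220956e-01  1.88351060e+00 -4.44089210e-16
  7.26861094e-01 -1.84472604e-01]
1 -0.23 [-2.81533188e-01  5.45468280e-01  1.85168528e+00 -4.44089210e-16
  7.44439093e-01 -3.44133188e-01]
1 0 [ 1.36357183e-01  5.41366282e-01  1.86084789e+00 -4.44089210e-16
  7.39378479e-01  7.37571828e-02]
1 -0.05 [ 4.44067388e-02  5.33229744e-01  1.87902320e+00 -4.44089210e-16
  7.29339707e-01 -1.81932612e-02]
-1 -0.14 None
-1 -0.23 None
-1 0 None
-1 -0.05 None
```

View pics/rect.png

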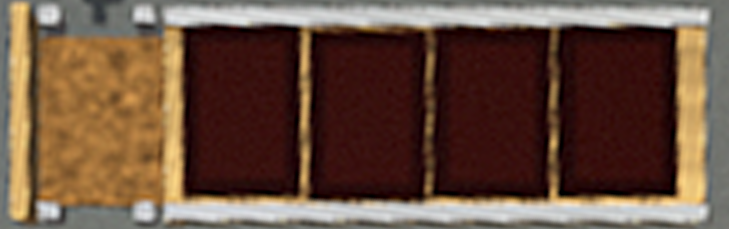

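```bash
python3 - <<'E'
from h import *
env.set_gripper(0.06)
o=ori(1)
env.reach(j2w(0,-.139,.15+TA),o)
env.reach(j2w(0,-.139,.085+TA),o)
f0=env.read_state()["ft_force"]
r=env.line_to(j2w(0,-.139,.066+TA),o,vel=.03,guard=4)
s=env.read_state();print(r,w2j(s["position"])-[0,0,TA],s["ft_force"]-f0,s["clock"])
E
```

```text
True [ 0.0002997  -0.1390544   0.07224178] [-1.23864933 -0.10289765  8.68575575] 4.0333
```

```bash
cat >> h.py <<'E'
def st(msg=""):
    s=env.read_state();p=w2j(s["position"]);p[2]-=TA
    print(msg,(p*1000).round(1),s["ft_force"].round(1),round(s["clock"],2));return s,p
def snap(tag,n="side",crop=(120,270,150,330),f=4):
    p,d=capture(n);a=cv2.cvtColor(p,cv2.COLOR_RGB2BGR);a=a[crop[0]:crop[1],crop[2]:crop[3]]
    cv2.imwrite(f"pics/{tag}.png",cv2.resize(a,None,fx=f,fy=f,interpolation=cv2.INTER_CUBIC));return d
E
python3 - <<'E'
from h import *
o=ori(1)
st("rest")
s,p=st()
for y in(-.129,-.119,-.109):
    env.line_to(j2w(0,y,p[2]-.0005+TA),o,vel=.04);st()
d=snap("d1")
E
```

```text
rest [   0.3 -139.1   72.2] [-1.6  0.1  9.1] 4.03
 [   0.3 -139.1   72.2] [-1.6  0.1  9.1] 4.03
 [   0.5 -129.    72.3] [0.7 0.3 8. ] 4.43
 [   0.7 -119.1   72.3] [1.3 0.1 6.4] 4.83
 [   0.7 -109.    72.3] [ 0.7 -0.1  7. ] 5.23
```

View pics/d1.png

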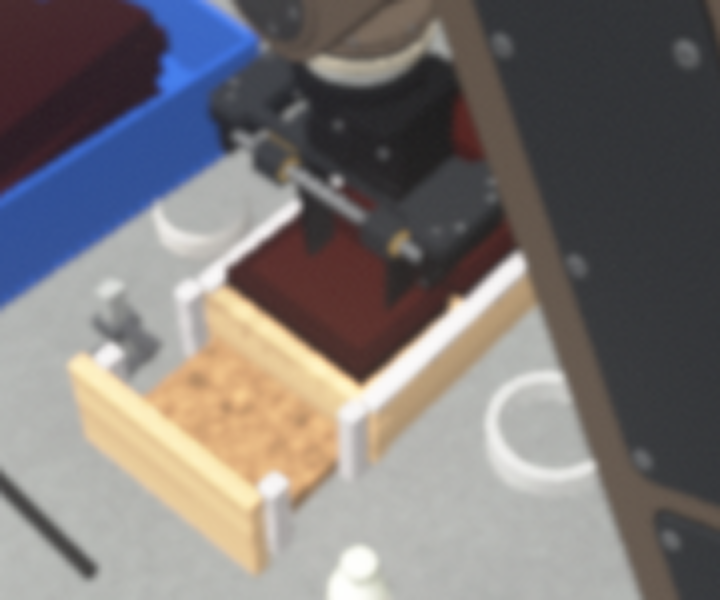

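```bash
cat >> h.py <<'E'
def prof(n,d,y0,y1,x0=-45,x1=45,st=3):
    q=cloud(n,d).reshape(-1,3)[d.ravel()>0];a,b=q[:,0]-P0[0],q[:,1]-P0[1]
    J=np.c_[cY*a+sY*b,-sY*a+cY*b,q[:,2]]*1000
    m=(J[:,0]>x0)&(J[:,0]<x1)
    for y in range(y0,y1,st):
        k=m&(J[:,1]>=y)&(J[:,1]<y+st)
        if k.sum(): print(y,k.sum(),np.median(J[k,2]).round(1),end=" | ")
    print()
E
python3 - <<'E'
from h import *
d=np.load("pics/side0.npy");prof("side",d,-75,-40)
p,d=capture("side");prof("side",d,-75,-40);prof("side",d,-160,-75,st=10)
st()
E
```

```text
-75 36 72.1 | -72 34 72.0 | -69 34 71.3 | -66 32 71.7 | -63 38 71.8 | -60 35 71.2 | -57 129 64.0 | -54 54 54.7 | -51 34 53.6 | -48 33 53.9 | -45 165 38.7 | -42 121 32.2 | 
-75 210 243.1 | -72 75 251.4 | -69 45 72.5 | -66 35 71.9 | -63 42 72.0 | -60 33 71.6 | -57 49 72.2 | -54 119 68.7 | -51 170 308.0 | -48 295 382.7 | -45 779 369.9 | -42 698 355.0 | 
-160 17 68.3 | -150 19 64.8 | -140 47 249.6 | -130 114 240.1 | -120 198 103.0 | -110 268 116.4 | -100 337 113.6 | -90 708 199.2 | -80 522 243.1 | 
 [   0.7 -109.1   72.3] [ 0.1 -0.4  7. ] 5.33
```

```bash
python3 - <<'E'
from h import *
o=ori(1)
env.line_to(j2w(0,-.109,.11+TA),o,vel=.15)
env.reach(j2w(0,-.421,.10+TA),o)
env.line_to(j2w(0,-.421,.0585+TA),o,vel=.08,guard=6);st("down")
env.line_to(j2w(0,-.40,.0585+TA),o,vel=.05,guard=20);st()
r=env.line_to(j2w(0,-.345,.0585+TA),o,vel=.05,guard=20);st(r)
d=snap("d2"); prof("side",d,-60,45,st=6)
E
```

```text
down [ 1.000e-01 -4.211e+02  5.840e+01] [ 0.6 -0.8  1.1] 7.6
 [  -0.  -399.6   58.6] [-0.4  0.1  0.4] 8.17
False [-1.000e-01 -3.449e+02  5.840e+01] [-0.2 -0.1  0.1] 9.42
-60 67 72.1 | -54 79 72.1 | -48 69 71.8 | -42 78 71.8 | -36 85 71.8 | -30 78 71.9 | -24 80 71.9 | -18 101 71.5 | -12 154 69.7 | -6 147 68.8 | 0 224 62.5 | 6 72 15.5 | 12 65 15.5 | 18 67 15.3 | 24 30 15.9 |
```

View pics/d2.png

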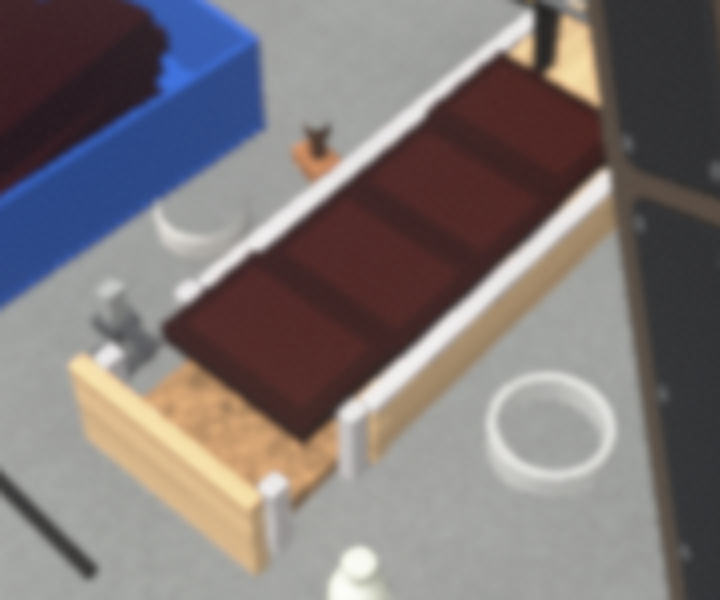

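```bash
python3 - <<'E'
from h import *
o=ori(1)
r=env.line_to(j2w(0,-.333,.0585+TA),o,vel=.04,guard=20);st(r)
d=snap("d3a")
r=env.line_to(j2w(0,-.313,.0585+TA),o,vel=.04,guard=20);st(r)
d=snap("d3"); prof("side",d,-60,45,st=6)
E
```

```text
False [  -0.  -332.5   58.5] [-0.3  0.   0.3] 9.92
False [  -0.  -312.6   58.5] [-0.1 -0.3 -0.2] 10.62
-60 20 68.4 | -54 32 79.7 | -48 40 85.8 | -42 113 84.8 | -36 112 78.8 | -30 115 72.9 | -24 108 66.8 | -18 115 61.2 | -12 109 55.1 | -6 110 48.9 | 0 107 42.4 | 6 119 36.4 | 12 155 28.4 | 18 59 15.9 | 24 34 15.9 |
```

View pics/d3a.png

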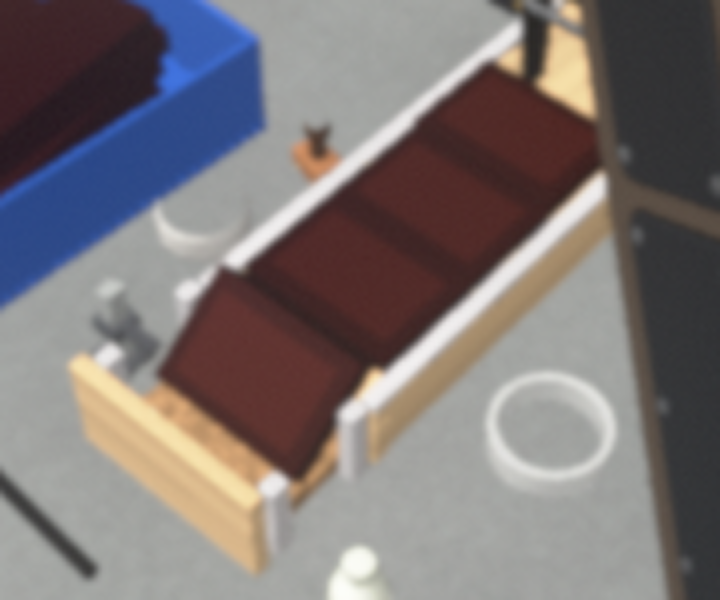

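View pics/d3.png

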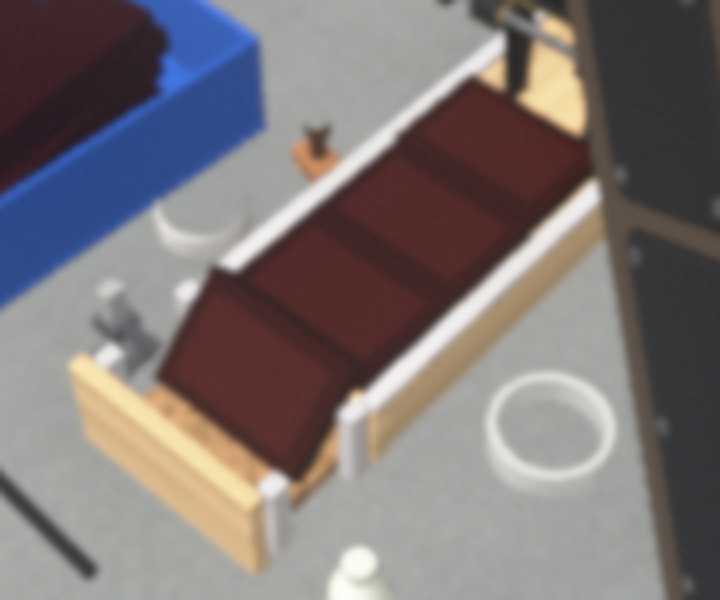

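```bash
python3 - <<'E'
from h import *
o=ori(1)
env.line_to(j2w(0,-.320,.0585+TA),o,vel=.1)
env.line_to(j2w(0,-.320,.125+TA),o,vel=.2)
env.reach(j2w(0,-.033,.125+TA),o)
st("over")
r=env.line_to(j2w(0,-.033,.030+TA),o,vel=.05,guard=14);st(r)
d=snap("d4")
E
```

```text
over [  0.2 -33.8 124.7] [ 0.5 -0.2  0.9] 12.51
True [  0.2 -33.   87.1] [-3.7 -0.2 11.8] 13.45
```

View pics/d4.png

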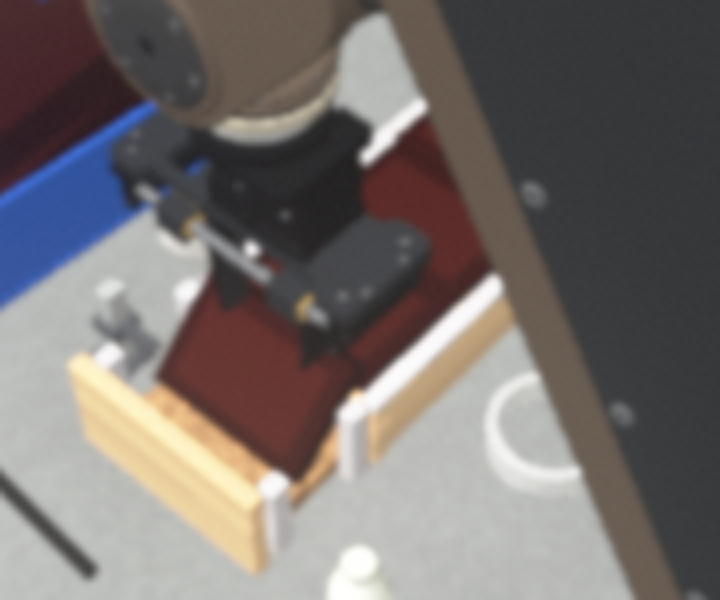

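```bash
python3 - <<'E'
from h import *
o=ori(1)
env.line_to(j2w(0,-.033,.098+TA),o,vel=.1)
env.line_to(j2w(0,-.049,.098+TA),o,vel=.1);st()
r=env.line_to(j2w(0,-.049,.075+TA),o,vel=.04,guard=4);s,p=st(r)
for k in range(4):
    r=env.line_to(j2w(0,p[1]+.005*(k+1),p[2]-.005*(k+1)+TA),o,vel=.03,guard=22);st(r)
    if r: break
d=snap("d5")
E
```

```text
[ -0.1 -49.5  97.6] [ 0.8 -0.6 -0.1] 14.07
True [  0.3 -48.8  87.4] [-0.3 -0.2  8.2] 14.44
True [  0.6 -48.2  87. ] [-2.1 -6.3 13.3] 14.65
```

View pics/d5.png

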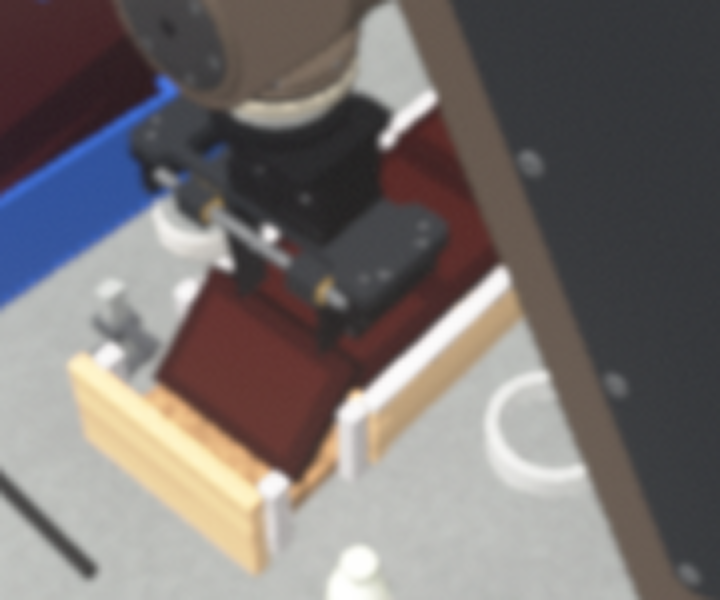

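```bash
python3 - <<'E'
from h import *
o=ori(1)
env.line_to(j2w(0,-.049,.098+TA),o,vel=.1)
env.line_to(j2w(0,-.0635,.092+TA),o,vel=.1)
r=env.line_to(j2w(0,-.0635,.083+TA),o,vel=.05,guard=5);s,p=st(r)
for k in range(6):
    r=env.line_to(j2w(0,p[1]+.003*(k+1),max(p[2]-.0022*(k+1),.0705)+TA),o,vel=.03,guard=25);st(r)
    if r: break
d=snap("d6")
E
```

```text
False [ -0.2 -63.3  82.6] [-0.1 -0.3 -0. ] 15.61
False [  0.1 -60.2  80.4] [ 0.7 -0.8  0.4] 15.9
False [  0.  -57.1  78.1] [ 1.5 -1.1  0.7] 16.18
False [ -0.1 -54.1  75.8] [-0.6 -1.6 -0.6] 16.45
False [ -0.1 -51.2  73.6] [-0.5 -0.6  0.2] 16.73
False [ -0.1 -48.2  71.4] [-0.7 -0.4 -0.2] 17.0
False [ -0.  -45.1  70.4] [-0.4 -0.3 -0.3] 17.26
```

View pics/d6.png

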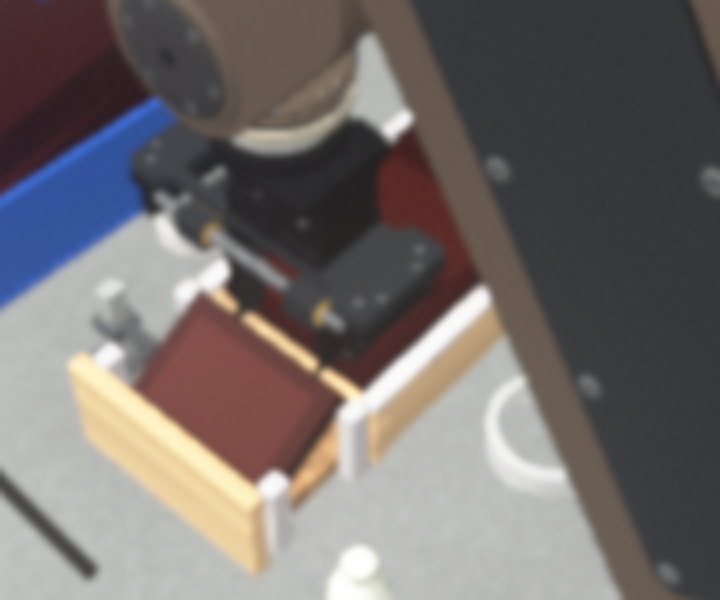

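```bash
python3 - <<'E'
from h import *
p,d=capture("side");prof("side",d,-50,48,st=4,x0=-20,x1=20)
E
```

```text
-50 55 61.0 | -46 20 53.8 | -38 5 66.0 | -34 5 72.1 | -30 26 72.0 | -26 47 71.5 | -22 173 195.7 | -18 117 166.0 | -14 94 243.2 | -10 92 249.1 | -6 28 58.5 | -2 31 56.2 | 2 27 53.1 | 6 26 51.9 | 10 32 49.2 | 14 293 394.2 | 18 269 363.3 | 22 248 340.6 | 26 29 39.5 | 30 25 37.0 | 34 11 37.4 |
```

```bash
python3 - <<'E'
from h import *
o=ori(1)
env.line_to(j2w(0,-.055,.0705+TA),o,vel=.1)
env.line_to(j2w(0,-.055,.11+TA),o,vel=.15)
d=snap("d7");prof("side",d,-50,48,st=4,x0=-20,x1=20);st()
E
```

```text
-50 60 60.7 | -46 16 53.3 | -42 1 56.0 | -38 4 68.0 | -34 71 252.6 | -30 212 234.1 | -26 106 203.9 | -22 117 286.5 | -18 69 291.1 | -14 26 58.5 | -10 29 56.4 | -6 25 55.1 | -2 29 53.2 | 2 35 51.1 | 6 334 428.4 | 10 484 384.9 | 14 36 46.0 | 18 31 42.3 | 22 29 40.3 | 26 28 38.4 | 30 27 36.5 | 34 7 36.6 | 
 [ -0.3 -54.9 109.4] [-0.8 -0.2 -0. ] 18.07
```

View pics/d7.png

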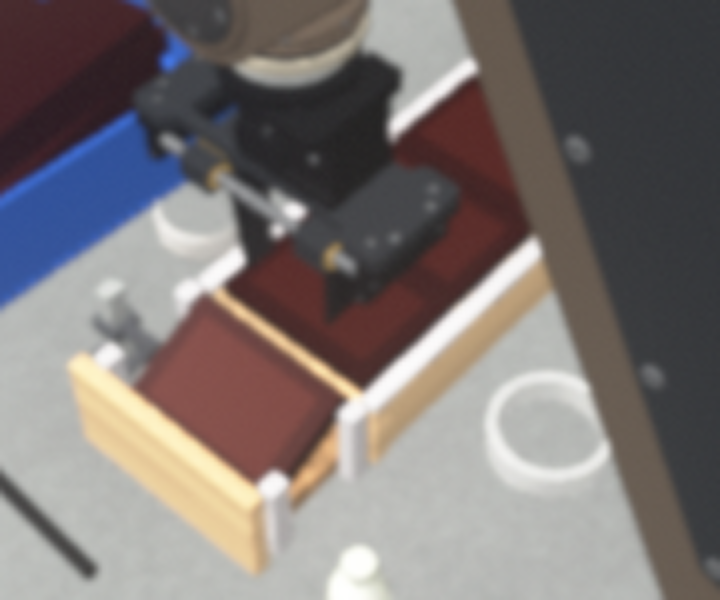

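```bash
python3 - <<'E'
from h import *
o=ori(1)
env.line_to(j2w(0,-.0345,.085+TA),o,vel=.15)
r=env.line_to(j2w(0,-.0345,.0345+TA),o,vel=.06,guard=15);s,p=st(r)
if r and p[2]>.05:
    r=env.line_to(j2w(0,-.029,p[2]-.006+TA),o,vel=.04,guard=15);s,p=st(r)
d=snap("d8");prof("side",d,-50,48,st=4,x0=-20,x1=20)
E
```

```text
True [  0.2 -34.7  53.7] [-3.1 -0.3 16.7] 19.02
True [  0.4 -33.6  52.9] [-3.1 -5.7 16.5] 19.23
-46 19 43.1 | -42 30 35.9 | -38 19 33.7 | -34 22 33.5 | -30 23 33.6 | -26 23 33.9 | -22 19 33.4 | -18 22 34.1 | -14 34 34.6 | -10 162 178.9 | -6 109 147.8 | -2 61 228.8 | 2 85 231.9 | 6 25 34.3 | 10 24 34.3 | 14 23 34.0 | 18 19 34.7 | 22 27 34.1 | 26 234 378.3 | 30 239 355.2 | 34 267 326.8 |
```

View pics/d8.png

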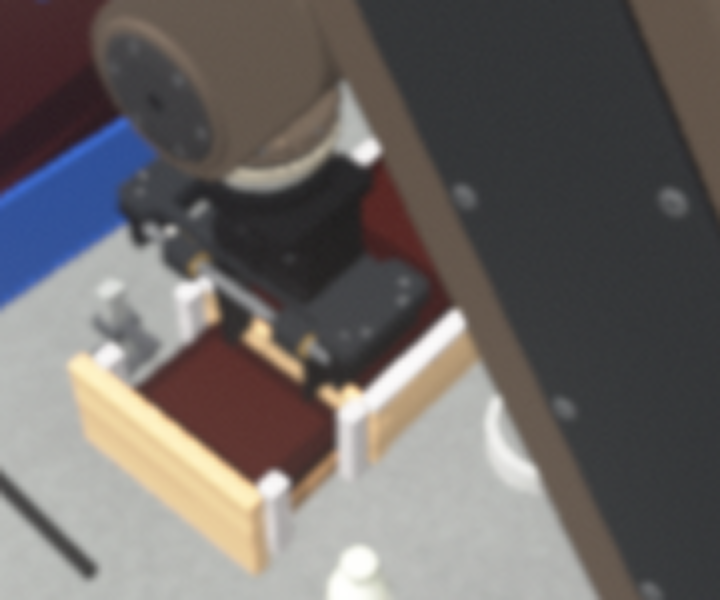

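```bash
python3 - <<'E'
from h import *
o=ori(1)
env.line_to(j2w(0,-.032,.11+TA),o,vel=.2)
env.reach(j2w(0,-.326,.10+TA),o)
env.line_to(j2w(0,-.326,.0585+TA),o,vel=.1,guard=6);st("down")
d=snap("d9")
prof("side",d,-52,48,st=4,x0=-20,x1=20)
r=env.line_to(j2w(0,-.253,.0585+TA),o,vel=.05,guard=20);st(r)
d=snap("d10");prof("side",d,-160,48,st=8,x0=-20,x1=20)
E
```

```text
down [ 2.000e-01 -3.256e+02  5.860e+01] [ 0.1 -0.   0.3] 21.41
-52 29 67.1 | -48 53 57.3 | -44 77 43.4 | -40 20 33.6 | -36 21 33.3 | -32 18 33.2 | -28 18 33.9 | -24 23 34.1 | -20 21 34.1 | -16 23 34.4 | -12 21 33.9 | -8 26 33.5 | -4 17 33.3 | 0 25 33.9 | 4 19 33.6 | 8 23 34.0 | 12 23 33.8 | 16 21 33.7 | 20 24 34.2 | 24 22 33.7 | 28 23 33.6 | 32 15 34.3 | 
False [  -0.  -253.    58.4] [ 1.1 -0.9  1. ] 23.07
-160 44 66.9 | -152 39 66.2 | -144 38 65.8 | -136 34 65.7 | -128 40 65.9 | -120 37 66.1 | -112 40 66.0 | -104 41 65.5 | -96 43 65.9 | -88 38 65.9 | -80 38 66.3 | -72 39 67.3 | -64 38 68.3 | -56 43 68.0 | -48 42 67.8 | -40 44 67.6 | -32 43 68.1 | -24 42 68.3 | -16 41 67.9 | -8 48 68.3 | 0 79 66.6 | 8 101 56.6 | 16 46 33.8 | 24 46 33.9 | 32 12 33.1 |
```

View pics/d9.png

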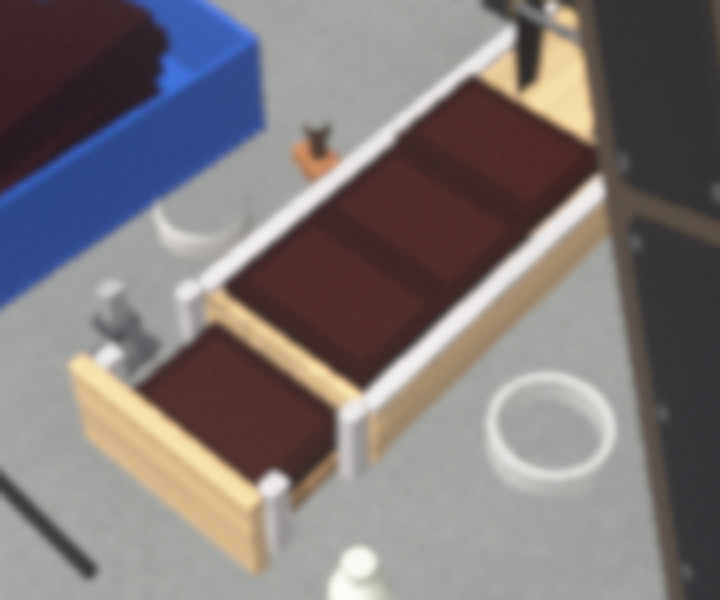

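View pics/d10.png

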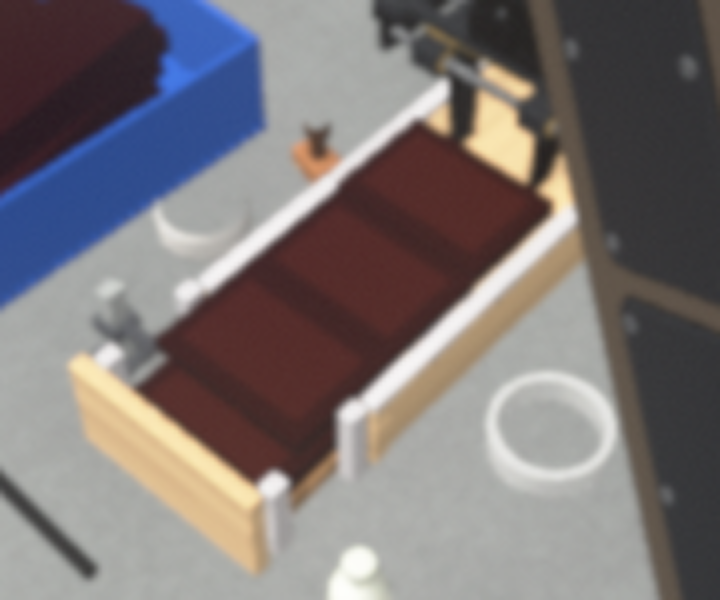

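```bash
python3 - <<'E'
from h import *
o=ori(1)
env.pause(.2)
p,d=capture("side");prof("side",d,-90,48,st=8,x0=-20,x1=20)
r=env.line_to(j2w(0,-.231,.0585+TA),o,vel=.05,guard=20);st(r)
env.pause(.2)
d=snap("d11");prof("side",d,-80,48,st=6,x0=-20,x1=20)
E
```

```text
-90 40 65.7 | -82 38 65.6 | -74 37 67.5 | -66 43 67.7 | -58 43 68.0 | -50 43 67.7 | -42 42 67.5 | -34 43 67.8 | -26 42 67.9 | -18 47 68.0 | -10 43 68.0 | -2 68 67.2 | 6 104 59.5 | 14 46 33.7 | 22 46 34.2 | 30 23 33.5 | 46 10 76.4 | 
False [-1.000e-01 -2.305e+02  5.840e+01] [-0.6 -0.4  0.6] 23.96
-80 30 66.4 | -74 30 65.9 | -68 30 66.1 | -62 34 66.0 | -56 33 65.8 | -50 25 65.6 | -44 32 67.5 | -38 34 66.7 | -32 39 65.0 | -26 38 63.2 | -20 39 61.5 | -14 39 60.2 | -8 38 58.7 | -2 37 56.6 | 4 38 55.1 | 10 40 53.4 | 16 35 51.5 | 22 40 49.9 | 28 55 47.5 | 34 21 46.3 | 46 1 76.4 |
```

View pics/d11.png

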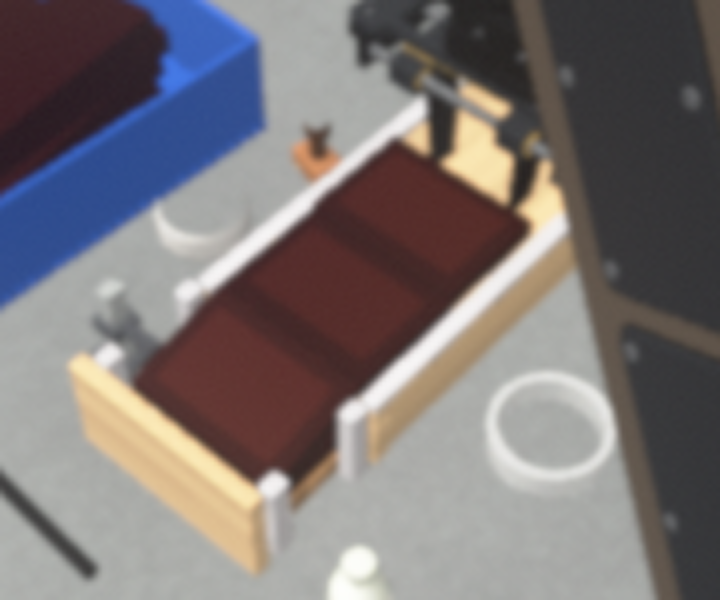

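```bash
python3 - <<'E'
from h import *
o=ori(1)
r=env.line_to(j2w(0,-.2275,.0585+TA),o,vel=.04,guard=20);st(r)
env.line_to(j2w(0,-.235,.0585+TA),o,vel=.1)
env.line_to(j2w(0,-.235,.11+TA),o,vel=.2)
env.reach(j2w(0,-.033,.09+TA),o)
r=env.line_to(j2w(0,-.033,.0475+TA),o,vel=.05,guard=14);s,p=st(r)
d=snap("d12");prof("side",d,-80,48,st=6,x0=-20,x1=20)
E
```

```text
False [  -0.  -227.3   58.5] [ 0.2 -0.2  0.3] 24.46
True [  0.3 -33.6  68. ] [-2.8 -1.2 13.2] 26.48
-44 15 67.0 | -38 33 65.5 | -32 36 64.7 | -26 40 63.4 | -20 33 62.0 | -14 93 181.9 | -8 239 187.7 | -2 125 243.4 | 4 61 56.6 | 10 38 53.9 | 16 42 52.5 | 22 83 377.8 | 28 559 371.0 | 34 193 338.1 | 46 1 75.4 |
```

View pics/d12.png

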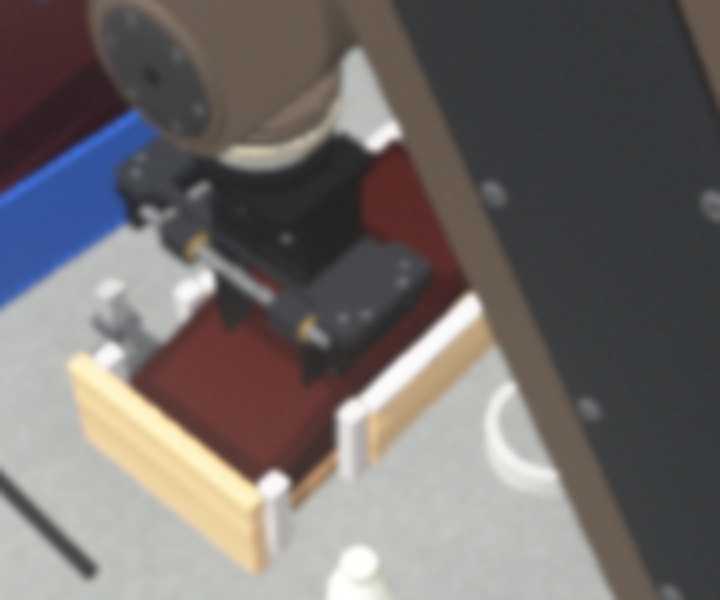

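```bash
python3 - <<'E'
from h import *
o=ori(1)
s,p=st()
for k in range(4):
    r=env.line_to(j2w(0,-.0335+.003*(k+1),p[2]-.001*(k+1)+TA),o,vel=.03,guard=18);st(r)
    if r: break
d=snap("d13");prof("side",d,-80,48,st=6,x0=-20,x1=20)
E
```

```text
[  0.3 -33.5  68.1] [-1.8 -1.  11.9] 26.52
False [  0.5 -31.   67.5] [-1.9 -3.  12.8] 26.77
False [ -0.2 -27.6  65.6] [ 0.2 -0.4 -0.1] 27.03
False [ -0.1 -24.3  64.8] [-0.  -0.  -0.3] 27.29
False [ -0.1 -21.3  64. ] [-0.1  0.  -0.3] 27.55
-38 12 47.7 | -32 22 47.7 | -26 30 48.0 | -20 32 47.9 | -14 33 47.8 | -8 32 48.2 | -2 75 158.8 | 4 228 184.0 | 10 129 239.8 | 16 54 49.0 | 22 33 47.9 | 28 37 47.3 | 34 85 376.1 | 40 461 371.3 | 46 199 336.7 |
```

View pics/d13.png

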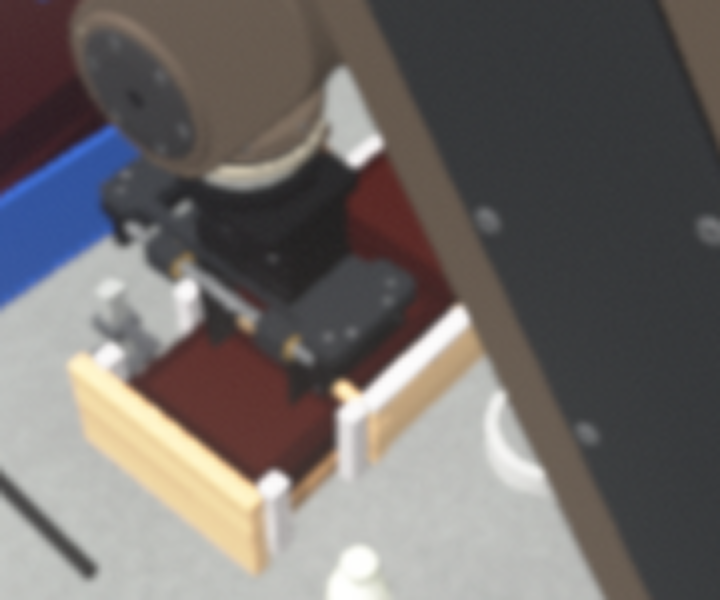

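```bash
python3 - <<'E'
from h import *
o=ori(1)
env.line_to(j2w(0,-.003,.064+TA),o,vel=.1)
r=env.line_to(j2w(0,-.003,.044+TA),o,vel=.03,guard=7);s,p=st(r)
env.pause(.3);st()
env.line_to(j2w(0,-.003,.12+TA),o,vel=.15)
env.reach(j2w(0,-.30,.25+TA),o);st()
d=snap("e1",crop=(150,260,160,300),f=5);prof("side",d,-160,48,st=5,x0=-20,x1=20)
d=snap("e2","top",(135,215,185,365),4.4)
E
```

```text
True [-0.  -3.2 48.2] [-2.4 -1.2  9.9] 28.48
 [-0.1 -3.2 48.2] [-2.6 -0.9  8.8] 28.77
 [   0.  -299.   249.2] [ 0.4 -0.1 -0.7] 30.64
-160 24 70.1 | -155 22 69.8 | -150 24 69.7 | -145 21 70.1 | -140 28 69.9 | -135 32 68.8 | -130 26 65.3 | -125 22 65.8 | -120 21 66.0 | -115 24 66.4 | -110 24 65.6 | -105 24 65.8 | -100 24 66.4 | -95 23 65.8 | -90 24 65.7 | -85 29 65.9 | -80 24 65.9 | -75 27 66.2 | -70 23 66.5 | -65 28 65.8 | -60 23 65.7 | -55 29 66.1 | -50 58 62.1 | -45 45 50.7 | -40 24 47.3 | -35 30 48.0 | -30 24 47.4 | -25 27 47.5 | -20 26 47.5 | -15 27 48.1 | -10 27 48.1 | -5 28 48.1 | 0 29 48.0 | 5 27 47.8 | 10 26 47.6 | 15 30 47.5 | 20 29 47.9 | 25 28 47.7 | 30 31 47.7 | 35 30 47.5 | 40 1 50.5 |
```

View pics/e1.png

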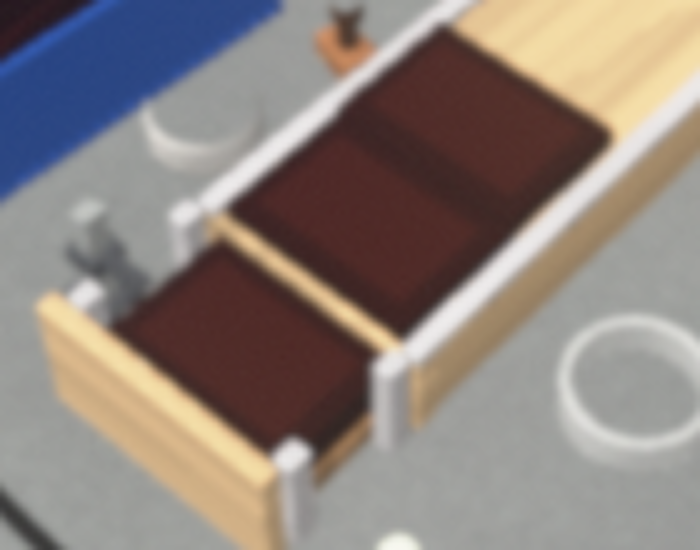

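View pics/e2.png

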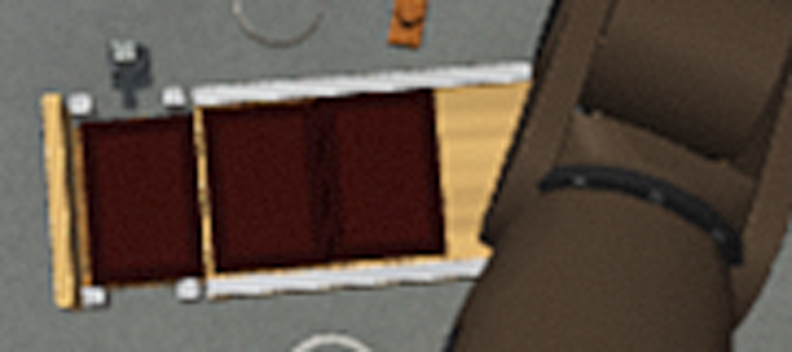

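The stack top is at 48 mm by both touch and depth, above any possible mark height of 42 to 46 mm. The other two cases lie flat on the deck, so I'm handing the job in.

```bash
python3 - <<'E'
from h import *
env.pause(.3);env.close_job();st()
E
```

```text
the job is handed in; nothing more can be done
the job is handed in; nothing more can be done
```

I put two cases in the packing bay, pressed the stack down, let go and handed the job in at about 31 s of the 72 s allowed. No verdict is reported.

- **How it went:** I first tried dragging the front case from above, but the fingers mostly slipped; it moved only about 5 mm. I then pushed the whole row from its rear end. Both cases hung tilted. For the first, presses of about 12 to 13 N did not move it, so I pushed on its rear end and pressed it flat. The second dropped flat when I pressed its rear edge and moved forward.
- **Stack height:** The first case's top came to 34 mm, below the mark. The second brought the stack to 48.2 mm by touch and 47.5 to 48 mm by depth camera. That is above the highest possible mark of 46 mm. I did not measure the pointer edge precisely; the camera put it at roughly 44 mm.
- **Final press:** I pressed on the middle of the stack with 9 to 10 N, then backed off, with the arm clear at the end.
- **Cases left over:** The other two lie flat on the deck. The nearer one's front is just behind the deck edge, at about jig y -48 mm.
- **Other things on the bench:** Those visible in my last pictures looked unmoved. I did not measure any of them.

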